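# Refit the filter and release knob of a sprayer pump head, and hold the release pressed

### The arm

A 6-joint arm with a two-finger parallel gripper is mounted at the origin on the work surface. World frame = base frame: x ahead of the robot, y to its left, z up, the work surface at z = 0. Lengths are in m, angles in rad, forces in N, time in s.
With the tool pointing down it reaches from about 0.35 to 0.925 m from the base axis. Payload 6.4 kg.
Tool frame: the origin (TCP) lies at the centre of the arm's flange, where the gripper is bolted on; the fingertips stand 173 mm ahead of it and the grasp point (between the pads) lies 155 mm ahead of it; z points along the fingers, y is the direction in which the jaws open and shut (so a half turn about z gives the same grasp; the last joint's range is limited). The gripper opens to 85 mm and grips with 20 to 120 N. Pads are 22 mm wide; open, the fingers measure 114 mm over their backs; the gripper's body (76 mm by 85 mm) begins 54 mm behind the grasp point. The pads swing forward as they close: fully open they stand 13 mm farther back than shut.
Start: joints at [0.956, 0.245, 1.558, -0, 1.339, -0.174], TCP at [0.277, 0.588, 0.405] pointing down, gripper open.
Joint ranges: [-3.13, 3.13], [-1.02, 2.26], [0.13, 2.54], [-0.95, 4.09], [0.21, 2.88], [-2.74, 2.74]. Speed limits (rad/s): [2.57, 2.57, 3.14, 3.14, 3.14, 3.14].

### API

Orientations are given as [roll, pitch, yaw] about the fixed x, y, z axes, in that order (R = Rz(yaw) Ry(pitch) Rx(roll)).
In Python, from plant import env gives the robot as it stands. Calls block until the motion is done:
- env.goto(position, orientation): joint-space move of the TCP to a pose.
- env.move_l(position, rot=None, rate=0.15): straight line of the TCP; rot=None keeps the orientation; rate is the mean speed in m/s.
- env.movej(angles): joint-space move.
- env.gripper_to(opening, force=None): opening from 0.0 (shut) to 1.0 (fully open); force is the grip in N (None keeps the last); returns when the fingers have stopped.
- env.hold(seconds).
- env.ik(position, orientation): joint angles nearest the present ones, or None.
- env.sense(): the state.
- env.snapshot(name): name is "side" or "top"; returns the picture (480x640x3 uint8, blue, green, red); there is no depth.
- env.camera_model(name): a dict with "vertical_fov" (degrees; the focal length in pixels is half the picture's height over the tangent of half this angle, whatever the lens; pixels are square), "cx", "cy" (the principal point, pixels), "extrinsics" (4x4, takes a point from camera to world coordinates). Camera axes: x right, y up, looking along -z (the intrinsics and any distortion apply to the point x, -y, -z); pixel columns grow to the right and rows downward; lengths in m; the calibration is good to about 2 mm. A picture is of the moment at which its call begins. camera_model takes no time and is no camera call.
A pose or a line that the arm cannot do raises env.Unreachable and nothing moves.
- env.hand_in(): hands the job in, once; it reports no verdict.
Trained networks look in the newest picture that a camera, given by its name, has taken for a name from the list of things; names that differ only in an ending like _2 or _b are one class to them, and where a whole thing is asked for, a point or a joint stands for the part that bears it (a point fixed in the world has none). Each returns a list of dicts, best first, with "confidence" (0 to 1); they miss things now and then, are a little off and sometimes report something else, mostly with a low value. They report only what shows in the picture. A call takes as long as a camera call. They do not tell look-alikes from the thing itself.
- env.outline_of(label, camera): "pixels" (480x640 bool, what is visible of it) and "point" ([row, column] in pixels, amid what is visible of it).
The state is a dict: "t": time; "joint_pos": joint angles; "joint_vel": joint speeds; "joint_torque": joint torques, N m; "tool_pos": TCP position; "ee_rot": TCP orientation; "force": force on the tool from outside, world axes, zero at the start; "moment": the same for the moment, N m; "opening": opening from 0.0 (shut) to 1.0 (fully open).
Only numpy, scipy, OpenCV 4.12 (cv2) and the standard library are available. Lean on these libraries where they do the work, as an engineer would, in place of code of your own. Each camera call takes 0.05 s, during which the arm holds its last target.

### The job

Put the sprayer's pump head back together: first slide the filter cartridge, foot down, all the way into its well until its flange sits on the rim, and let go of it. Then turn the loose black knob so that the flat in its bore matches the flat of the D-shaped spindle, push it onto the spindle until it is fully home, press knob and spindle down as far as they go to open the pressure release, and finish still gripping the knob and holding it pressed down. Leave the jug, the jar and the cup standing where they are.

Things in the scene. Friction and masses are not known exactly. Their poses are not given: they have to be found in the camera images.
- pump_head: Grey pump head fixed to the counter on a steel plate 90 (x) by 240 mm (y). Origin: centre of the underside, z up; top 80 mm above the counter. At its y = -60 mm a 66 mm square block with the filter well; at y = +60 mm a round turret, 66 mm across, with the spindle; a ribbed body 70 mm high between. A brass stub sticks out to x = +44 mm.
- well_mouth (a point): Centre of the well's mouth, level with the top face of the square block (80 mm above the counter); z up. The well is a vertical round hole, 33 mm in diameter (32 mm effective) and 74 mm deep, with a 1.5 mm bevel at the mouth.
- cartridge: Filter cartridge standing on the counter, 108 mm tall, 60 to 130 g. Origin: centre of its foot, z up. From the foot: white round body, steel bands, 30 mm in diameter, 70 mm long, bevelled foot; grey flange 40 mm across (z 70 to 76 mm); round grip stem 20 mm across (z 76 to 108 mm). Seated, the flange rests on the rim: origin 70 mm below well_mouth.
- knob: Loose black knob standing skirt down, 48 mm tall, 40 to 85 g. Origin: centre of its underside, on the bore's axis; z up. Skirt 48 mm across, 20 mm high; grip bar on it 44 mm long (own x), 14 mm thick (y), z 20 to 48 mm. A pointed nose on the skirt at +x (tip 36 mm out) marks the flat's side. D bore from below: 16 mm across, 17.5 mm deep, flat 5 mm from the axis at +x.
- spindle_seat (a point): On the steel spindle's axis, at the top of its 26 mm collar, where the knob's underside rests when home (92 mm up, sinks with it). z up; the flat of the D faces +x; so does a pointed lug on the collar (tip 28 mm out). The D end rises 15 mm above: 14 mm across, flat 4 mm from the axis, top 3 mm tapered. It cannot turn; the knob goes on only with its +x (nose) along this +x, within 10 degrees.
- spindle (a joint): How far the spindle is pressed down, in m: 0 released, 0.008 at the stop. A spring pushes it back up: about 4 N to start it moving, 10 N at the stop.
- jug: White bottle with white cap, 72 mm in diameter, 170 mm tall, standing on the counter; origin: centre of its underside. Bystander.
- jar: Amber jar with black lid, 60 mm in diameter, 90 mm tall, standing on the counter; origin: centre of its underside. Bystander.
- cup: White measuring cup, 68 mm across the rim, 65 mm tall; origin: centre of its underside. Bystander.
Mind the look-alikes: they are no part of the job. Of the things that look like the knob, take the one that is farthest from the robot's base at the start.

How it is judged:
By the outcome, as a careful person would: the job done as asked, in the order asked, and still so for the second after the job is handed in, while the arm keeps its last pose, push and grip.
It also fails if it takes over 64 s, if anything falls off the work surface, if the arm or the gripper's body presses on something with over 40 N, if the wrist force passes 120 N, or if a joint passes its speed limit or range.

## Working session

There is one attempt and no reset: what is moved stays moved. The work goes in short steps, each a Python script; the robot and the scene stay as the last script left them, time stands still between calls to the robot, and variables do not carry over. Pictures are saved under pics/ and viewed, and the job is handed in when it is done.

```bash
mkdir -p pics; ls; python3 - <<'E'
from plant import env
import cv2,numpy as np
for n in("side","top"):
    im=env.snapshot(n); cv2.imwrite(f"pics/{n}0.png",im)
    c=env.camera_model(n); print(n,{k:(np.round(v,4).tolist() if not isinstance(v,str) else v) for k,v in c.items()})
s=env.sense(); print(s)
E
```

```text
pics
side {'vertical_fov': 43.1249, 'cx': 324.4489, 'cy': 242.2624, 'extrinsics': [[0.9544, 0.1958, -0.2253, 0.2549], [-0.2981, 0.6655, -0.6843, -0.9496], [0.016, 0.7202, 0.6935, 1.0233], [0.0, 0.0, 0.0, 1.0]]}
top {'vertical_fov': 53.3798, 'cx': 315.6355, 'cy': 244.8492, 'extrinsics': [[-0.0205, 0.9792, -0.2021, 0.2966], [-0.9998, -0.0213, -0.002, -0.0125], [-0.0063, 0.202, 0.9794, 1.2237], [0.0, 0.0, 0.0, 1.0]]}
{'t': 0.1, 'joint_pos': array([ 9.55903718e-01,  2.45751036e-01,  1.55892006e+00,  2.51496785e-05,
        1.33871997e+00, -1.74110448e-01]), 'joint_vel': array([ 0.00122737, -0.00201112, -0.00353497, -0.00115087,  0.0013964 ,
        0.00078786]), 'joint_torque': array([-9.75102812e-04, -4.30668390e+01, -3.27130830e+01, -1.49295529e-04,
        2.81098910e-03,  2.96377732e-05]), 'tool_pos': array([0.27719624, 0.58769776, 0.40367087]), 'ee_rot': array([-3.13982568e+00, -3.35636340e-04,  2.70080439e+00]), 'force': array([-0.55252314, -0.0178512 , -1.09670912]), 'moment': array([-0.05377496,  0.023814  ,  0.0237076 ]), 'opening': 0.9969023129423644}
```

View pics/side0.png

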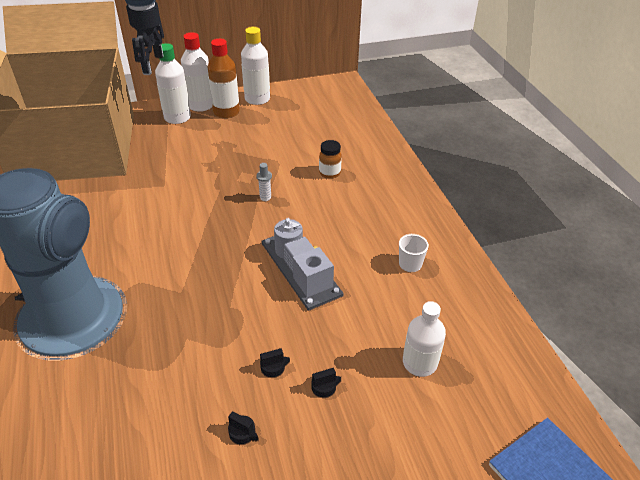

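View pics/top0.png

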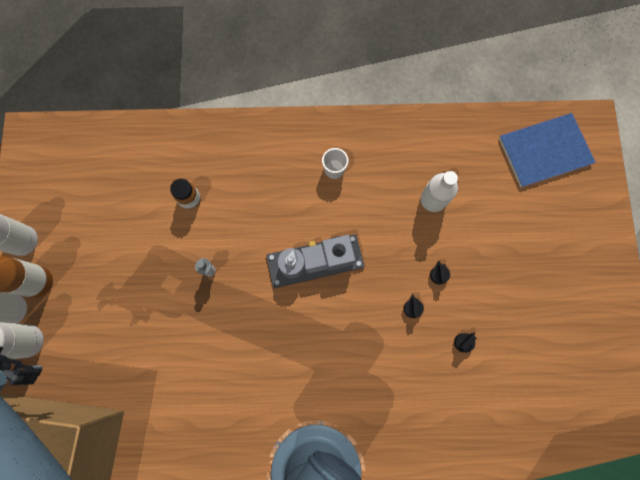

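```bash
cat > h.py <<'E'
import numpy as np,cv2
from plant import env
def cam(n):
    c=env.camera_model(n); f=240/np.tan(np.radians(c["vertical_fov"]/2)); return f,c["cx"],c["cy"],np.array(c["extrinsics"])
def ray(n,col,row):
    f,cx,cy,E=cam(n); d=E[:3,:3]@np.array([(col-cx)/f,-(row-cy)/f,-1]); return E[:3,3],d
def at_z(n,col,row,z):
    o,d=ray(n,col,row); return o+d*(z-o[2])/d[2]
def proj(n,P):
    f,cx,cy,E=cam(n); P=np.atleast_2d(P); q=(P-E[:3,3])@E[:3,:3]
    return np.c_[cx+f*q[:,0]/-q[:,2], cy-f*q[:,1]/-q[:,2]]
E
python3 - <<'E'
from h import *
print(list(env.camera_model("top").keys()))
# base & tcp check
print("base proj",proj("top",[[0,0,0]]),proj("side",[[0,0,0]]))
masks={}
for n in("side","top"):
  for l in("pump_head","cartridge","knob","spindle","jug","jar","cup"):
    for d in env.outline_of(l,n):
      if d["confidence"]<.2: continue
      p=d["pixels"];ys,xs=np.nonzero(p)
      masks[f"{n}_{l}_{int(d['point'][1])}_{int(d['point'][0])}"]=p
      print(n,l,round(d["confidence"],2),np.round(d["point"],1),p.sum(),xs.min(),xs.max(),ys.min(),ys.max(), "ctr",xs.mean().round(1),ys.mean().round(1),"z0",at_z(n,xs.mean(),ys.mean(),0.03).round(3))
np.savez("masks.npz",**masks)
im=cv2.imread("pics/top0.png"); 
cv2.imwrite("pics/tp.png",cv2.resize(im[215:300,250:380],None,fx=6,fy=6,interpolation=cv2.INTER_CUBIC))
cv2.imwrite("pics/tk.png",cv2.resize(im[245:365,390:500],None,fx=5,fy=5,interpolation=cv2.INTER_CUBIC))
im=cv2.imread("pics/side0.png"); 
cv2.imwrite("pics/sp.png",cv2.resize(im[210:310,250:350],None,fx=6,fy=6,interpolation=cv2.INTER_CUBIC))
E
```

```text
['vertical_fov', 'cx', 'cy', 'extrinsics']
base proj [[316.16325913 470.35039002]] [[ 71.32743532 314.51744768]]
side pump_head 0.94 [267.2 305.4] 3576 263 342 221 309 ctr 302.9 266.4 z0 [ 0.507 -0.031  0.03 ]
side cartridge 0.96 [179.9 263.6] 368 257 270 164 200 ctr 264.1 182.4 z0 [0.493 0.291 0.03 ]
side knob 0.66 [363.4 274.8] 661 260 289 348 377 ctr 273.2 362.7 z0 [ 0.381 -0.265  0.03 ]
side knob 0.66 [428.2 241.4] 720 228 257 412 444 ctr 241.2 428.7 z0 [ 0.292 -0.385  0.03 ]
side jug 0.95 [342.2 423.6] 2276 403 445 302 376 ctr 424.0 341.7 z0 [ 0.684 -0.303  0.03 ]
side jar 0.6 [162. 331.] 775 318 340 140 178 ctr 329.5 159.2 z0 [0.689 0.341 0.03 ]
side cup 0.92 [250.3 413.3] 886 399 427 234 271 ctr 411.9 252.2 z0 [ 0.763 -0.059  0.03 ]
top pump_head 0.57 [259.3 316. ] 3143 267 362 234 287 ctr 315.8 260.2 z0 [ 0.503 -0.01   0.03 ]
top cartridge 0.69 [265.7 205.5] 257 195 214 258 275 ctr 204.4 266.8 z0 [0.492 0.273 0.03 ]
top knob 0.91 [343.6 466.9] 364 454 475 332 351 ctr 464.6 341.5 z0 [ 0.293 -0.369  0.03 ]
top knob 0.58 [271.7 437.7] 308 430 449 261 282 ctr 439.3 272.7 z0 [ 0.464 -0.32   0.03 ]
top knob 0.52 [259.4 319. ] 3137 266 363 234 287 ctr 315.6 260.2 z0 [ 0.503 -0.009  0.03 ]
top spindle 0.43 [260.4 289.4] 108 285 295 252 265 ctr 290.5 259.2 z0 [0.507 0.055 0.03 ]
top jug 0.93 [192.6 438.4] 1100 420 458 171 211 ctr 439.6 190.6 z0 [ 0.68  -0.336  0.03 ]
top jar 0.84 [192.4 184.7] 651 170 200 178 208 ctr 184.6 192.9 z0 [0.689 0.33  0.03 ]
top cup 0.65 [162.  334.1] 624 322 347 148 177 ctr 334.4 162.2 z0 [ 0.765 -0.064  0.03 ]
```

View pics/tp.png

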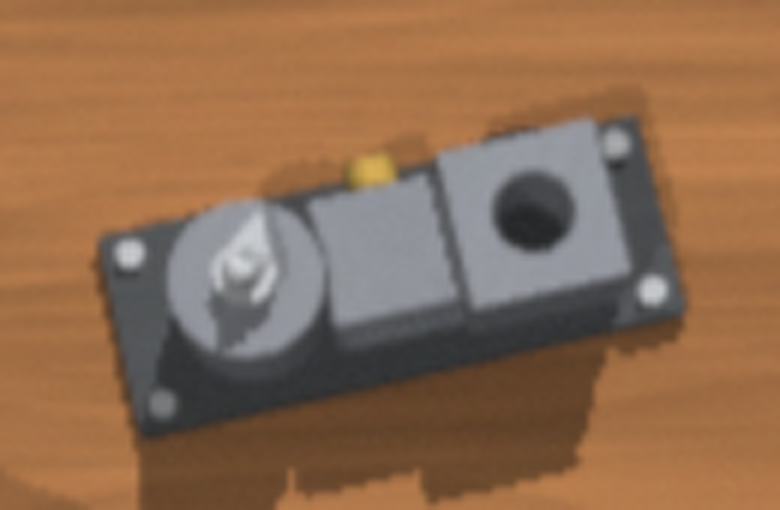

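View pics/tk.png

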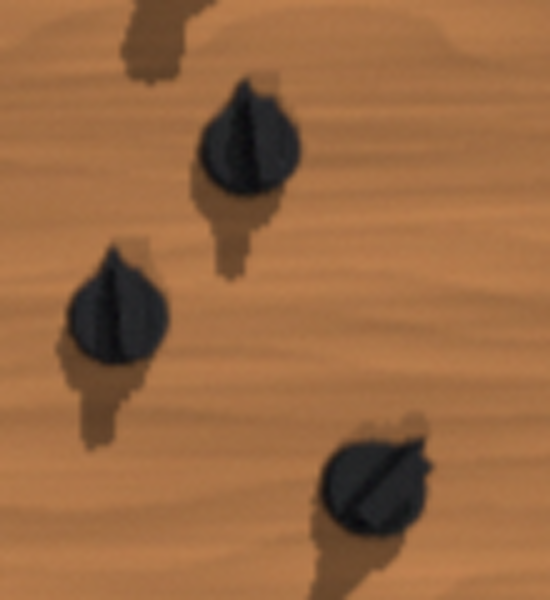

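View pics/sp.png

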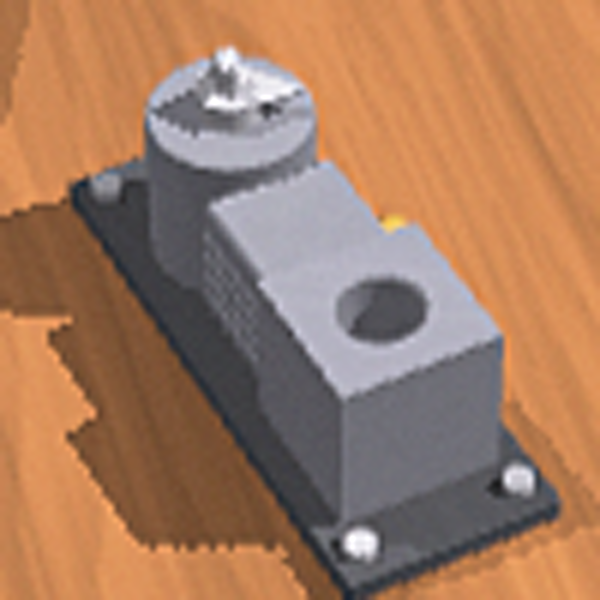

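```bash
cat >> h.py <<'E'
def tp(u,v): return (u+.5)/6-.5+250,(v+.5)/6-.5+215
def sp(u,v): return (u+.5)/6-.5+250,(v+.5)/6-.5+210
E
python3 - <<'E'
from h import *
for n,f,pts in(("top",tp,dict(hole=(535,211),turret=(246,279),c1=(437,155),c2=(592,119),c3=(632,272),c4=(470,308))),
               ("side",sp,dict(hole=(382,311),turret=(231,113),c1=(412,225),c2=(501,338),c3=(345,397),c4=(262,285)))):
    q={k:at_z(n,*f(*v),.08) for k,v in pts.items()}
    for k,v in q.items(): print(n,k,v.round(4))
    c=np.mean([q[k] for k in("c1","c2","c3","c4")],0);print(n,"block centre",c.round(4))
    d=q["turret"]-q["hole"];print(n,"len",np.linalg.norm(d).round(4),"yaw",np.degrees(np.arctan2(-d[0],d[1])).round(2))
    for a,b in(("c1","c2"),("c2","c3"),("c3","c4"),("c4","c1")):
        e=q[b]-q[a];print("  edge",np.linalg.norm(e).round(4),np.degrees(np.arctan2(e[1],e[0])).round(1))
# spindle tip etc
def tri(a,b):
    o1,d1=ray("top",*a);o2,d2=ray("side",*b);d1/=np.linalg.norm(d1);d2/=np.linalg.norm(d2)
    A=np.c_[d1,-d2];s=np.linalg.lstsq(A,o2-o1,rcond=None)[0];p=o1+s[0]*d1;q=o2+s[1]*d2
    return (p+q)/2,np.linalg.norm(p-q)
print("spindle tip",tri(tp(236,255),sp(227,52)))
M=np.load("masks.npz")
for k in M: 
    if "cartridge" in k: print(k)
im=cv2.imread("pics/top0.png"); a=cv2.resize(im[250:285,185:225],None,fx=10,fy=10,interpolation=cv2.INTER_CUBIC)
im2=cv2.imread("pics/side0.png"); b=cv2.resize(im2[160:205,245:285],None,fx=10,fy=10,interpolation=cv2.INTER_CUBIC)
H=max(a.shape[0],b.shape[0]);o=np.zeros((H,800,3),np.uint8);o[:a.shape[0],:400]=a;o[:b.shape[0],400:]=b;cv2.imwrite("pics/cart.png",o)
a=cv2.resize(im[255:290,420:460],None,fx=10,fy=10,interpolation=cv2.INTER_CUBIC)
b=cv2.resize(im2[362:402,303:343],None,fx=10,fy=10,interpolation=cv2.INTER_CUBIC)
o=np.zeros((400,800,3),np.uint8);o[:a.shape[0],:400]=a;o[:b.shape[0],400:]=b;cv2.imwrite("pics/knob.png",np.clip(o.astype(int)*2,0,255).astype(np.uint8))
a=cv2.resize(im[240:275,275:310],None,fx=11,fy=11,interpolation=cv2.INTER_CUBIC)
b=cv2.resize(im2[212:247,270:305],None,fx=11,fy=11,interpolation=cv2.INTER_CUBIC)
cv2.imwrite("pics/spin.png",np.hstack([a,b]))
E
```

```text
top hole [ 0.5191 -0.0663  0.08  ]
top turret [0.4936 0.0515 0.08  ]
top c1 [ 0.5432 -0.027   0.08  ]
top c2 [ 0.5569 -0.0908  0.08  ]
top c3 [ 0.4931 -0.1048  0.08  ]
top c4 [ 0.4797 -0.0388  0.08  ]
top block centre [ 0.5183 -0.0653  0.08  ]
top len 0.1206 yaw 12.22
  edge 0.0652 -77.9
  edge 0.0654 -167.6
  edge 0.0673 101.4
  edge 0.0646 10.6
side hole [ 0.5202 -0.0692  0.08  ]
side turret [0.495  0.0482 0.08  ]
side c1 [ 0.5435 -0.0298  0.08  ]
side c2 [ 0.5573 -0.0943  0.08  ]
side c3 [ 0.4956 -0.1061  0.08  ]
side c4 [ 0.4821 -0.0442  0.08  ]
side block centre [ 0.5196 -0.0686  0.08  ]
side len 0.1201 yaw 12.09
  edge 0.0659 -78.0
  edge 0.0628 -169.1
  edge 0.0633 102.3
  edge 0.0631 13.2
spindle tip (array([0.49724697, 0.05404727, 0.10613824]), np.float64(0.0030761596717554024))
side_cartridge_263_179
top_cartridge_205_265
```

View pics/cart.png

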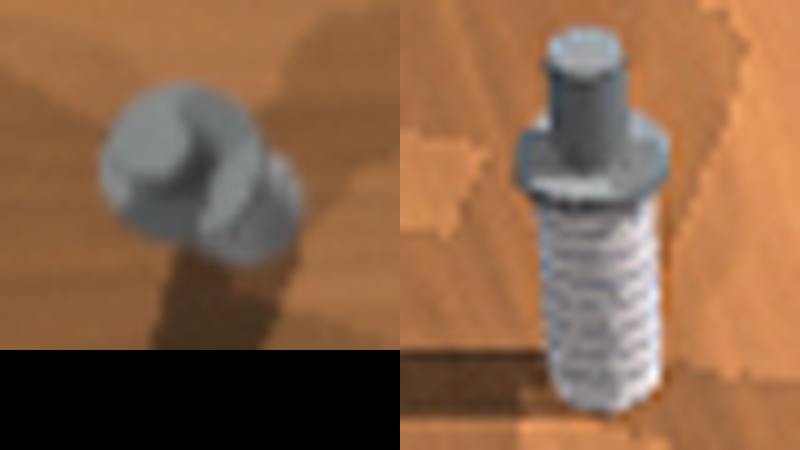

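View pics/knob.png

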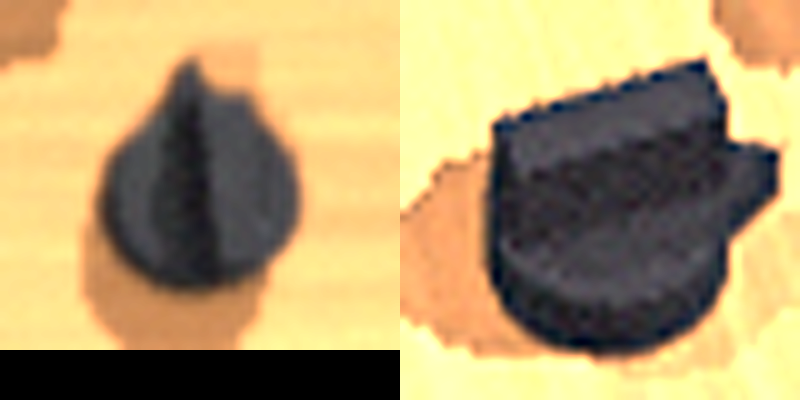

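View pics/spin.png

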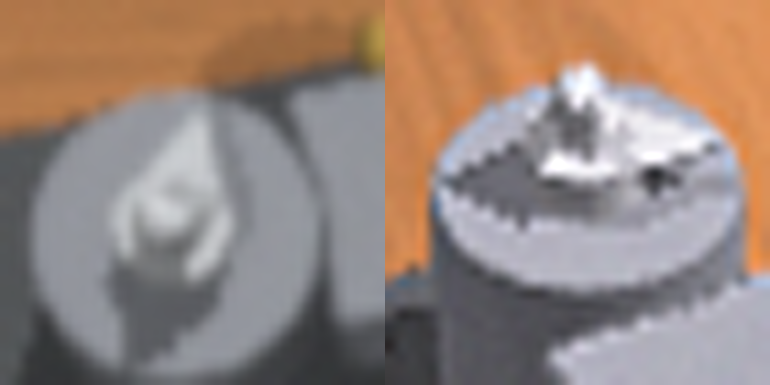

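```bash
cat >> h.py <<'E'
def cyl(r,z0,z1,n=48):
    a=np.linspace(0,2*np.pi,n,endpoint=False); c=np.c_[r*np.cos(a),r*np.sin(a)]
    return np.vstack([np.c_[c,np.full(n,z)] for z in(z0,z1)])
def prism(poly,z0,z1):
    p=np.array(poly); return np.vstack([np.c_[p,np.full(len(p),z)] for z in(z0,z1)])
KNOB=[cyl(.024,0,.020),prism([(-.022,-.007),(-.022,.007),(.022,.007),(.022,-.007)],.020,.048),prism([(.036,0),(.018,.014),(.018,-.014)],.004,.020)]
CART=[cyl(.015,0,.07),cyl(.020,.07,.076),cyl(.010,.076,.108)]
def place(parts,x,y,z,yaw):
    c,s=np.cos(yaw),np.sin(yaw);R=np.array([[c,-s,0],[s,c,0],[0,0,1]])
    return [p@R.T+[x,y,z] for p in parts]
S=8
def render(n,parts,box):
    x0,y0,w,h=box; m=np.zeros((h*S,w*S),np.uint8)
    for p in parts:
        q=((proj(n,p)-[x0,y0]+.5)*S-.5).astype(np.float32); cv2.fillConvexPoly(m,np.round(cv2.convexHull(q)).astype(np.int32),255)
    return cv2.resize(m,(w,h),interpolation=cv2.INTER_AREA).astype(float)/255
def fit(n,parts,target,box,x0,z=0,yaw=None):
    from scipy.optimize import minimize
    f=lambda v: np.abs(render(n,place(parts,v[0]/1000,v[1]/1000,z,np.radians(v[2]) if len(v)>2 else 0),box)-target).sum()
    s=[x0[0]*1000,x0[1]*1000]+([yaw] if yaw is not None else [])
    best=None
    for k in range(4):
        sim=np.array([s]+[[s[j]+(8/(k+1) if j==i else 0) for j in range(len(s))] for i in range(len(s))])
        r=minimize(f,s,method="Nelder-Mead",options=dict(initial_simplex=sim,xatol=.02,fatol=.01)); s=list(r.x)
    return r.x,r.fun
E
python3 - <<'E'
from h import *
T=cv2.imread("pics/top0.png");D=cv2.imread("pics/side0.png")
M=np.load("masks.npz")
def dark(im,box):
    x,y,w,h=box;g=im[y:y+h,x:x+w].max(2).astype(float); return g
bt=(420,255,40,35);bs=(303,362,40,40)
for n,im,b in(("top",T,bt),("side",D,bs)):
    x,y,w,h=b; c=im[y:y+h,x:x+w].astype(float); bg=float(np.percentile(c[...,2],60))
    t=np.clip((115-c[...,2])/60+.5,0,1)if n=="side" else np.clip((85-c[...,2])/50+.5,0,1)
    t=(c[...,2]<(85 if n=="side" else 75)).astype(float)
    nlab,lab,st,_=cv2.connectedComponentsWithStats((t>.5).astype(np.uint8)); t*= lab==1+np.argmax(st[1:,4])
    print(n,"area",t.sum())
    for y0 in(-20,0,20,40):
        r=fit(n,KNOB,t,b,(.464,-.32),0,y0);print("  knob",n,r[0].round(2),round(r[1],1))
for k,b in(("top_cartridge_205_265",(185,250,40,35)),("side_cartridge_263_179",(245,155,40,55))):
    x,y,w,h=b;n=k.split("_")[0];t=M[k][y:y+h,x:x+w].astype(float)
    r=fit(n,CART,t,b,(.49,.28));print("cart",n,r[0].round(2),round(r[1],1),t.sum())
sx=lambda u,v:((u+.5)/11-.5+275,(v+.5)/11-.5+240); sy=lambda u,v:((u-385+.5)/11-.5+270,(v+.5)/11-.5+212)
for z in(.08,.086,.092):
  for n,p in(("top",sx(207,92)),("side",sy(720,148))):
    q=at_z(n,*p,z); c=np.array({"top":(.4936,.0515),"side":(.495,.0482)}[n]); d=q[:2]-c
    print("lug",n,z,np.linalg.norm(d).round(4),np.degrees(np.arctan2(d[1],d[0])).round(1))
E
```

```text
top area 318.0
  knob top [ 461.85 -324.4    -1.4 ] 31.3
  knob top [ 4.6188e+02 -3.2471e+02 -2.4000e-01] 31.4Traceback (most recent call last):
  File "<stdin>", line 14, in <module>
  File "h.py", line 37, in fit
    r=minimize(f,s,method="Nelder-Mead",options=dict(initial_simplex=sim,xatol=.02,fatol=.01)); s=list(r.x)
    res = _minimize_neldermead(fun, x0, args, callback, bounds=bounds,
                               **options)
    fsim[j] = func(sim[j])
              ~~~~^^^^^^^^
    fx = function(np.copy(x), *(wrapper_args + args))
  File "h.py", line 32, in <lambda>
    f=lambda v: np.abs(render(n,place(parts,v[0]/1000,v[1]/1000,z,np.radians(v[2]) if len(v)>2 else 0),box)-target).sum()
                       ~~~~~~^^^^^^^^^^^^^^^^^^^^^^^^^^^^^^^^^^^^^^^^^^^^^^^^^^^^^^^^^^^^^^^^^^^^^^^^^^^^^^
  File "h.py", line 28, in render
    q=((proj(n,p)-[x0,y0]+.5)*S-.5).astype(np.float32); cv2.fillConvexPoly(m,np.round(cv2.convexHull(q)).astype(np.int32),255)
        ~~~~^^^^^
  File "h.py", line 10, in proj
    f,cx,cy,E=cam(n); P=np.atleast_2d(P); q=(P-E[:3,3])@E[:3,:3]
              ~~~^^^
  File "h.py", line 4, in cam
    c=env.camera_model(n); f=240/np.tan(np.radians(c["vertical_fov"]/2)); return f,c["cx"],c["cy"],np.array(c["extrinsics"])
ValueError: time passes only in moves, steps and waits
```

```bash
python3 - <<'E'
s=open("h.py").read()
s=s.replace('''def cam(n):
    c=env''','''import functools
@functools.lru_cache(None)
def cam(n):
    c=env''');open("h.py","w").write(s)
E
python3 - <<'E'
from h import *
T=cv2.imread("pics/top0.png");D=cv2.imread("pics/side0.png")
M=np.load("masks.npz")
bt=(420,255,40,35);bs=(303,362,40,40)
for n,im,b in(("top",T,bt),("side",D,bs)):
    x,y,w,h=b; c=im[y:y+h,x:x+w].astype(float)
    t=(c[...,2]<(85 if n=="side" else 75)).astype(float)
    nlab,lab,st,_=cv2.connectedComponentsWithStats((t>.5).astype(np.uint8)); t*= lab==1+np.argmax(st[1:,4])
    print(n,"area",t.sum())
    for y0 in(-20,0,20):
        r=fit(n,KNOB,t,b,(.464,-.32),0,y0);print("  knob",n,r[0].round(2),round(r[1],1))
    rr=render(n,place(KNOB,r[0][0]/1e3,r[0][1]/1e3,0,np.radians(r[0][2])),b)
    cv2.imwrite(f"pics/ov_{n}.png",cv2.resize(np.dstack([t*255,rr*255,c[...,2]]).astype(np.uint8),None,fx=9,fy=9,interpolation=cv2.INTER_NEAREST))
for k,b in(("top_cartridge_205_265",(185,250,40,35)),("side_cartridge_263_179",(245,155,40,55))):
    x,y,w,h=b;n=k.split("_")[0];t=M[k][y:y+h,x:x+w].astype(float)
    r=fit(n,CART,t,b,(.49,.28));print("cart",n,r[0].round(2),round(r[1],1),t.sum())
sx=lambda u,v:((u+.5)/11-.5+275,(v+.5)/11-.5+240); sy=lambda u,v:((u-385+.5)/11-.5+270,(v+.5)/11-.5+212)
for z in(.08,.086,.092):
  for n,p in(("top",sx(207,92)),("side",sy(720,148))):
    q=at_z(n,*p,z); c=np.array({"top":(.4936,.0515),"side":(.495,.0482)}[n]); d=q[:2]-c
    print("lug",n,z,np.linalg.norm(d).round(4),np.degrees(np.arctan2(d[1],d[0])).round(1))
a=cv2.imread("pics/ov_top.png");b=cv2.imread("pics/ov_side.png");b=b[:a.shape[0]] if b.shape[0]>a.shape[0] else b
cv2.imwrite("pics/ov.png",np.hstack([a,b]))
E
```

```text
top area 318.0
  knob top [ 461.85 -324.4    -1.4 ] 31.3
  knob top [ 4.6188e+02 -3.2471e+02 -2.4000e-01] 31.4
  knob top [ 462.02 -324.38   -0.95] 31.1
side area 638.0
  knob side [ 463.4  -327.31    2.28] 42.8
  knob side [ 463.41 -327.75    3.45] 43.1
  knob side [ 463.53 -327.47    3.41] 42.8
cart top [488.17 266.86] 24.7 257.0
cart side [489.38 266.98] 75.8 368.0
lug top 0.08 0.0332 -12.3
lug side 0.08 0.0296 6.8
lug top 0.086 0.0321 -13.3
lug side 0.086 0.0278 -5.9
lug top 0.092 0.031 -14.3
lug side 0.092 0.0275 -19.6
```

View pics/ov.png

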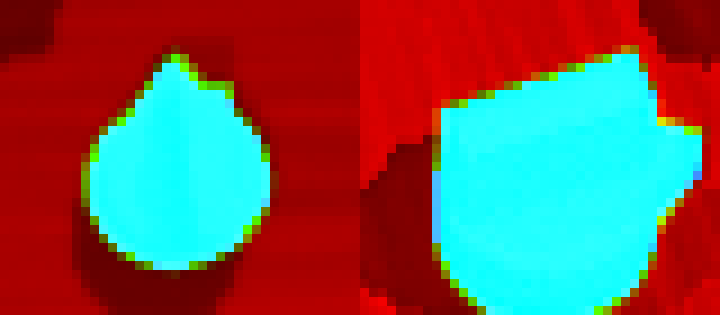

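```bash
python3 - <<'E'
from h import *
T=cv2.imread("pics/top0.png");D=cv2.imread("pics/side0.png")
M=np.load("masks.npz")
def SP(zb): return [cyl(.013,.08-.092,0),cyl(.007,0,.015),prism([(.028,0),(.006,.0115),(.006,-.0115)],zb,0)]
for n,im,b,c0,th in(("top",T,(278,245,30,25),(.4936,.0515),150),("side",D,(275,214,30,25),(.495,.0482),205)):
    x,y,w,h=b;g=im[y:y+h,x:x+w].astype(float); 
    if n=="top": t=((g[...,1]>148)).astype(float)
    else: t=(g.min(2)>195).astype(float)
    nlab,lab,st,_=cv2.connectedComponentsWithStats((t>.5).astype(np.uint8),connectivity=8); t*= lab==1+np.argmax(st[1:,4])
    print(n,t.sum()); 
    for r in t: print("".join(".#"[int(v)] for v in r))
    r=fit(n,SP(-.005),t,b,c0,.092,-15);print(r[0].round(2),round(r[1],1))
def info(p,q):print(env.ik(p,q))
for p,yw in(((.489,.2655,.252),np.pi),((.489,.2655,.252),2.3),((.519,-.067,.27),np.pi),((.4626,-.326,.2),np.pi),((.4945,.05,.28),np.pi-.28)):
    q=env.ik(p,[np.pi,0,yw]);print(p,round(yw,2),None if q is None else np.round(q,2))
E
```

```text
top 189.0
..............................
..............................
..............................
..............................
............####..............
........########..............
......##########..............
.....############.............
.....############.............
....#############.............
....#############.............
...##############.............
...###############............
..################............
..################............
.#############..##............
.########......###............
..####.##......###............
..##.#........###.............
..####........##..............
...##.........................
...#..........................
....##........................
....##........................
.....##.......................
[503.96  61.49 -43.68] 79.6
side 59.0
..............................
..............................
..............................
..............................
.............#................
...........####...............
............###...............
............#.###.............
...............#####.........
[... 151 characters left out ...]
.....
..............................
..............................
..............................
..............................
..............................
..............................
..............................
..............................
..............................
..............................
..............................
[496.13  52.45 -17.26] 100.4
(0.489, 0.2655, 0.252) 3.14 [ 0.29  0.22  1.89  0.    1.03 -1.28]
(0.489, 0.2655, 0.252) 2.3 [ 0.29  0.22  1.89  0.    1.03 -0.44]
(0.519, -0.067, 0.27) 3.14 [-0.35  0.12  1.97  0.    1.05 -1.92]
(0.4626, -0.326, 0.2) 3.14 [-0.81  0.33  1.88  0.    0.94 -2.38]
(0.4945, 0.05, 0.28) 2.86 [-0.13  0.04  2.03  0.    1.07 -1.42]
```

```bash
cat > ov.py <<'E'
from h import *
T=cv2.imread("pics/top0.png");D=cv2.imread("pics/side0.png")
rows=[]
for yaw in(-10,-15,-20):
  tiles=[]
  for n,im,b,c0 in(("top",T,(275,240,35,30),(.4936,.0515)),("side",D,(268,212,35,30),(.495,.0482))):
    x,y,w,h=b;k=11
    o=cv2.resize(im[y:y+h,x:x+w],None,fx=k,fy=k,interpolation=cv2.INTER_CUBIC)
    def dr(pts,col):
        q=((proj(n,pts)-[x,y]+.5)*k-.5); cv2.polylines(o,[np.round(q).astype(np.int32)],True,col,1)
    pl=lambda P,z: np.array(place([np.c_[P,np.zeros(len(P))]],*c0,z,np.radians(yaw))[0])
    a=np.linspace(0,2*np.pi,60);C=np.c_[np.cos(a),np.sin(a)]
    dr(pl(C*.033,.08),(255,0,0)); dr(pl(C*.013,.092),(0,255,0))
    dm=C*.007;dm=dm[dm[:,0]<.0041]; dm[dm[:,0]>.004,0]=.004
    dr(pl(dm,.107),(0,0,255)); L=np.array([(.028,0),(.0107,.0075),(.0107,-.0075)])
    dr(pl(L,.092),(0,255,255))
    dr(pl(L,.087),(255,255,0))
    tiles.append(o)
  rows.append(np.hstack(tiles))
o=np.vstack(rows);o=cv2.resize(o,None,fx=.75,fy=.6) if 0 else o
cv2.imwrite("pics/ovs.png",o[:, :]) if o.shape[0]<=600 else [cv2.imwrite(f"pics/ovs{i}.png",r) for i,r in enumerate(rows)]
E
python3 ov.py; ls pics
```

```text
cart.png
knob.png
ov.png
ov_side.png
ov_top.png
ovs0.png
ovs1.png
ovs2.png
side0.png
sp.png
spin.png
tk.png
top0.png
tp.png
```

View pics/ovs1.png

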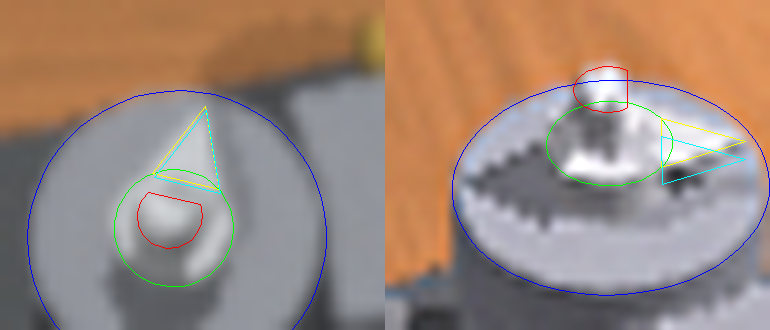

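```bash
python3 - <<'E'
from h import *
# approach cartridge
env.goto([.489,.2655,.33],[np.pi,0,np.pi]); 
im=env.snapshot("top");cv2.imwrite("pics/top1.png",im);i2=env.snapshot("side");cv2.imwrite("pics/side1.png",i2)
s=env.sense();print(s["t"],s["tool_pos"],s["force"])
a=im[200:340,130:330];b=i2[60:220,200:330]
a=cv2.resize(a,None,fx=2.5,fy=2.5);b=cv2.resize(b,(int(130*2.3),int(160*2.3)));H=max(a.shape[0],b.shape[0]);o=np.zeros((H,a.shape[1]+b.shape[1],3),np.uint8);o[:a.shape[0],:a.shape[1]]=a;o[:b.shape[0],a.shape[1]:]=b
cv2.imwrite("pics/ap.png",o);print(o.shape)
E
```

```text
2.3583 [0.48878744 0.26633485 0.33025984] [ 0.78558433  0.71975719 -0.50249433]
(368, 799, 3)
```

View pics/ap.png

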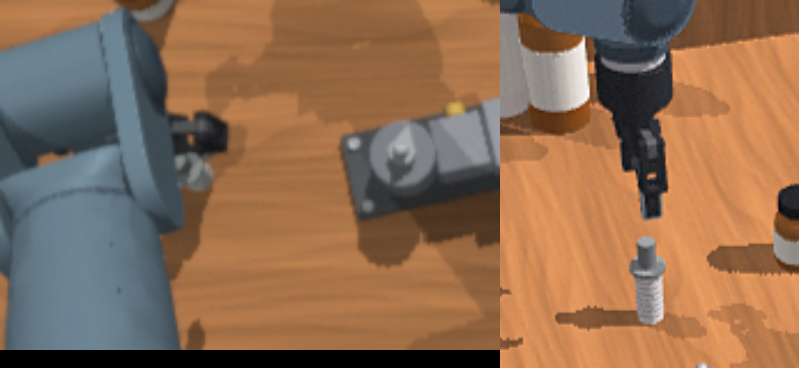

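```bash
python3 - <<'E'
from h import *
env.gripper_to(.7)
env.move_l([.489,.2655,.2535],rate=.12)
env.gripper_to(0,force=50)
s=env.sense();print(s["t"],s["tool_pos"],s["force"],s["opening"])
env.move_l([.489,.2655,.40],rate=.2)
s=env.sense();print(s["t"],s["tool_pos"],s["force"],s["opening"])
env.goto([.519,-.067,.36],[np.pi,0,np.pi+np.radians(12.2)-np.pi/2])
im=env.snapshot("top");cv2.imwrite("pics/top2.png",im);i2=env.snapshot("side");cv2.imwrite("pics/side2.png",i2)
s=env.sense();print(s["t"],s["tool_pos"],s["ee_rot"],s["force"],s["joint_pos"].round(2))
cv2.imwrite("pics/c2.png",np.hstack([cv2.resize(im[180:320,220:420],(400,280)),cv2.resize(i2[130:330,220:380],(400,500))[:280]]) if 0 else cv2.resize(i2[100:330,220:400],None,fx=2.6,fy=2.6))
cv2.imwrite("pics/c2t.png",cv2.resize(im[180:320,220:420],None,fx=3,fy=3))
E
```

```text
3.9833 [0.48940868 0.26558556 0.25441165] [-0.15533717 -0.42617185  3.73753009] 0.21742197650468031
4.8667 [0.48851254 0.26536492 0.39818285] [-0.69772678  0.41399128 -0.75749386] 0.21689778274329855
6.2333 [ 0.51918471 -0.06597054  0.36006912] [ 3.14143499e+00 -1.16292734e-04  1.78587635e+00] [-0.16394772  0.30957464 -0.49264195] [-0.34 -0.01  1.92  0.    1.23 -0.56]
```

View pics/c2.png

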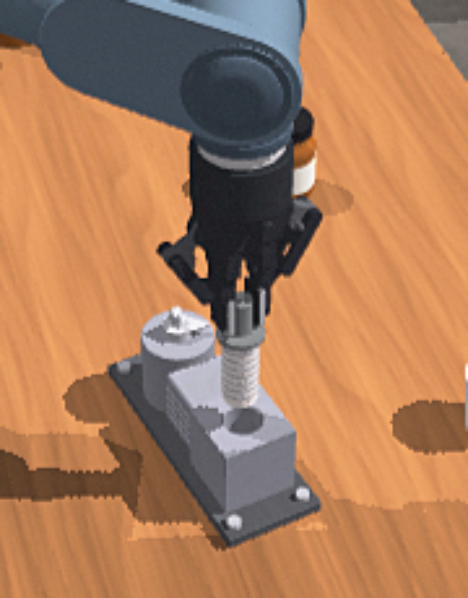

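View pics/c2t.png

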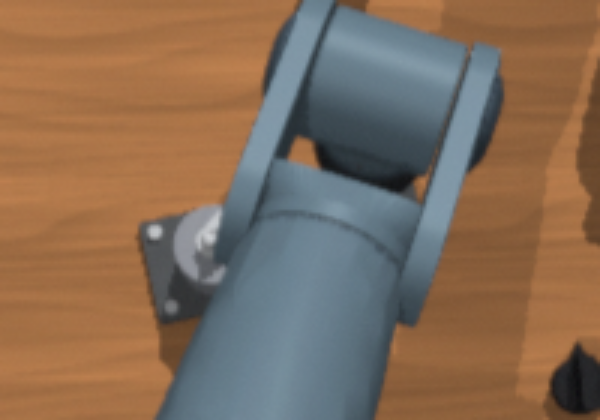

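```bash
cat > ov2.py <<'E'
from h import *
im=cv2.imread("pics/side2.png"); n="side"; x,y,w,h=285,205,60,70;k=8
o=cv2.resize(im[y:y+h,x:x+w],None,fx=k,fy=k,interpolation=cv2.INTER_CUBIC);o2=o.copy()
def dr(pts,col):
    q=((proj(n,pts)-[x,y]+.5)*k-.5); cv2.polylines(o,[np.round(q).astype(np.int32)],True,col,1)
a=np.linspace(0,2*np.pi,60);C=np.c_[np.cos(a),np.sin(a)]
ring=lambda r,cx,cy,z:np.c_[cx+r*C[:,0],cy+r*C[:,1],np.full(60,z)]
dr(ring(.0165,.5202,-.0692,.08),(255,0,0))
cx,cy=.5192,-.0662
for z in(.1065,.13,.15): dr(ring(.015,cx,cy,z),(0,255,0))
for z in(.1765,.1825): dr(ring(.02,cx,cy,z),(0,0,255))
cv2.imwrite("pics/o2.png",np.hstack([o,o2])[:, :800] if 0 else cv2.resize(np.hstack([o,o2]),None,fx=.83,fy=.83))
E
python3 ov2.py
```

```text
(no output)
```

View pics/o2.png

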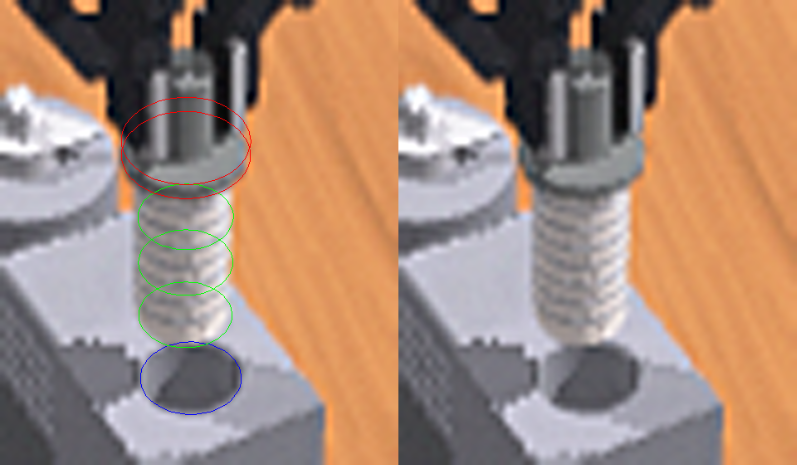

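```bash
cat >> h.py <<'E'
def descend(x,y,z0,z1,step=.003,rate=.04,fmax=12,f0=None):
    z=z0
    while z>z1+1e-6:
        z=max(z-step,z1); env.move_l([x,y,z],rate=rate); s=env.sense(); f=s["force"]-f0
        if np.abs(f).max()>fmax*.5: print(round(s["t"],2),"z",round(z,4),s["tool_pos"].round(4),f.round(1))
        if f[2]>fmax or np.hypot(f[0],f[1])>fmax: return z,f
    return z,f
E
python3 - <<'E'
from h import *
env.move_l([.5204,-.069,.338],rate=.08); env.hold(.2)
s=env.sense();f0=np.mean([env.sense()["force"] for _ in range(5)],0);print(s["t"],s["tool_pos"],f0)
np.save("f0.npy",f0)
print(descend(.5204,-.069,.338,.31,f0=f0))
s=env.sense();print(s["t"],s["tool_pos"],s["force"])
cv2.imwrite("pics/side3.png",cv2.resize(env.snapshot("side")[190:290,265:345],None,fx=6,fy=6))
E
```

```text
6.8583 [ 0.52055804 -0.06908026  0.33839513] [-0.03300686  0.55400118 -0.04022087]
(0.31, array([ 1.43223591,  1.904531  , -0.47917806]))
9.3583 [ 0.52040249 -0.06898328  0.30998662] [ 1.39922905  2.45853218 -0.51939893]
```

View pics/side3.png

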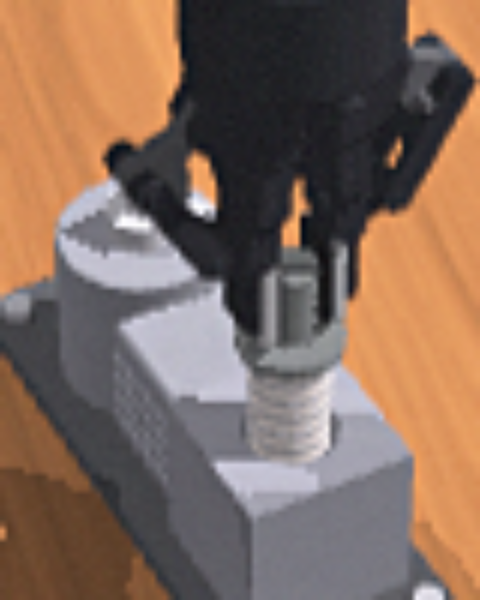

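```bash
python3 - <<'E'
from h import *
f0=np.load("f0.npy")
z,f=descend(.5207,-.0686,.31,.2655,step=.006,rate=.06,f0=f0,fmax=14)
print(z,f)
if z<.268:
    z,f=descend(.5207,-.0686,z,.2605,step=.001,rate=.03,f0=f0,fmax=10)
s=env.sense();print(s["t"],s["tool_pos"],z,(s["force"]-f0).round(1))
cv2.imwrite("pics/side4.png",cv2.resize(env.snapshot("side")[190:290,265:345],None,fx=6,fy=6))
E
```

```text
0.2655 [-0.90639236  4.56620516  5.04025398]
11.66 z 0.2645 [ 0.5212 -0.0686  0.2664] [-4.1  3.9 11.2]
11.6583 [ 0.5211787  -0.06855528  0.26636264] 0.2645 [-4.1  3.9 11.2]
```

View pics/side4.png

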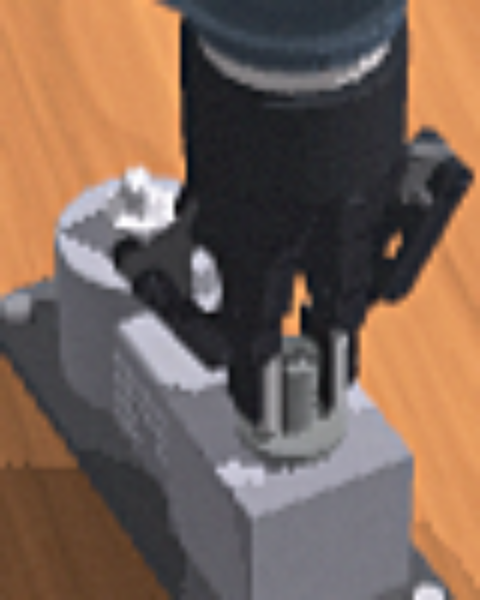

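```bash
python3 - <<'E'
from h import *
f0=np.load("f0.npy")
z,f=descend(.5205,-.0684,.2645,.261,step=.001,rate=.03,f0=f0,fmax=20)
s=env.sense();print(s["t"],s["tool_pos"],z,(s["force"]-f0).round(1))
env.move_l([.5205,-.0684,s["tool_pos"][2]-.0003],rate=.03)
s=env.sense();print(s["tool_pos"],(s["force"]-f0).round(1))
env.gripper_to(.6)
env.hold(.2)
s=env.sense();print(s["t"],s["tool_pos"],s["opening"],(s["force"]-f0).round(1))
env.move_l([.5205,-.0684,.36],rate=.2)
env.goto([.4626,-.326,.30],[np.pi,0,np.pi/2+np.radians(12.2)-np.pi/2]) if 0 else env.goto([.4626,-.326,.30],[np.pi,0,np.radians(1)])
im=env.snapshot("top");cv2.imwrite("pics/top5.png",im);i2=env.snapshot("side");cv2.imwrite("pics/side5.png",i2)
s=env.sense();print(s["t"],s["tool_pos"],s["ee_rot"],s["joint_pos"].round(2))
a=cv2.resize(im[215:300,250:380],None,fx=3,fy=3);b=cv2.resize(i2[200:320,250:350],None,fx=4,fy=4)
o=np.zeros((480,790,3),np.uint8);o[:255,:390]=a;o[:480,390:]=b;cv2.imwrite("pics/s5.png",o)
cv2.imwrite("pics/s5k.png",cv2.resize(i2[250:450,210:400],None,fx=3,fy=3))
E
```

```text
11.96 z 0.2635 [ 0.5212 -0.0685  0.2663] [-5.7  5.9 17. ]
12.21 z 0.2625 [ 0.5215 -0.0685  0.2663] [-8.8  7.4 22.8]
12.2083 [ 0.52148387 -0.06850848  0.26625968] 0.2625 [-8.8  7.4 22.8]
[ 0.52067673 -0.06841611  0.26640886] [-0.5  4.4  5.6]
13.0917 [ 0.52049392 -0.06845803  0.26590143] 0.5972563718822129 [-0.2 -0.1 -0.5]
14.9917 [ 0.46292668 -0.32516836  0.29977126] [-3.14113580e+00  2.21447740e-04  1.93124511e-02] [-0.81  0.17  1.85  0.    1.12  0.74]
```

View pics/s5.png

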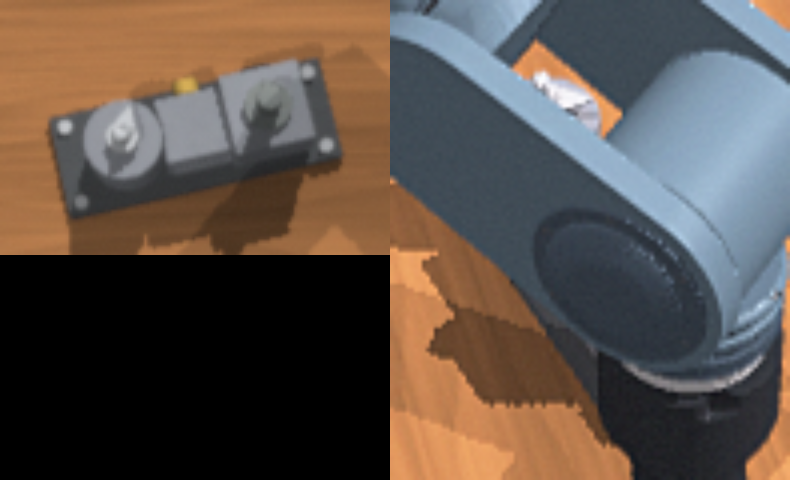

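View pics/s5k.png

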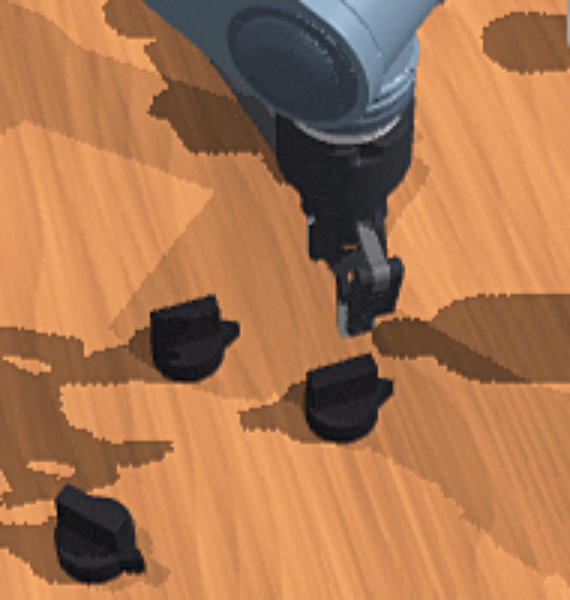

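```bash
python3 - <<'E'
from h import *
env.goto([.5208,-.0686,.345],[np.pi,0,np.radians(12.2)+np.pi/2])
env.gripper_to(0,force=50)
i2=env.snapshot("side");cv2.imwrite("pics/side6.png",i2)
f0=np.mean([env.sense()["force"] for _ in range(5)],0)
env.move_l([.5208,-.0686,.300],rate=.1)
z,f=descend(.5208,-.0686,.300,.280,step=.002,rate=.05,f0=f0,fmax=18)
s=env.sense();print(s["t"],s["tool_pos"],z,f.round(1))
x,y,w,h=275,205,65,75;k=8;n="side"
o=cv2.resize(i2[y:y+h,x:x+w],None,fx=k,fy=k,interpolation=cv2.INTER_CUBIC);o2=o.copy()
def dr(pts,col):
    q=((proj(n,pts)-[x,y]+.5)*k-.5); cv2.polylines(o,[np.round(q).astype(np.int32)],True,col,1)
a=np.linspace(0,2*np.pi,60);C=np.c_[np.cos(a),np.sin(a)]
ring=lambda r,cx,cy,z:np.c_[cx+r*C[:,0],cy+r*C[:,1],np.full(60,z)]
for r,z,c in((.02,.08,(0,0,255)),(.02,.086,(0,255,0)),(.01,.118,(255,0,0))): dr(ring(r,.5202,-.0692,z),c)
B=.033;th=np.radians(12.2);R=np.array([[np.cos(th),-np.sin(th)],[np.sin(th),np.cos(th)]])
sq=np.array([(-B,-B),(B,-B),(B,B),(-B,B)])@R.T+[.5202,-.0692];dr(np.c_[sq,np.full(4,.08)],(0,255,255))
cv2.imwrite("pics/o6.png",cv2.resize(np.hstack([o,o2]),None,fx=.76,fy=.76))
E
```

```text
18.61 z 0.29 [ 0.5223 -0.069   0.2935] [-2.2  1.6 14.8]
18.86 z 0.288 [ 0.5227 -0.069   0.2933] [-8.7  3.7 26.6]
18.8583 [ 0.52266134 -0.06898812  0.29332683] 0.288 [-8.7  3.7 26.6]
```

View pics/o6.png

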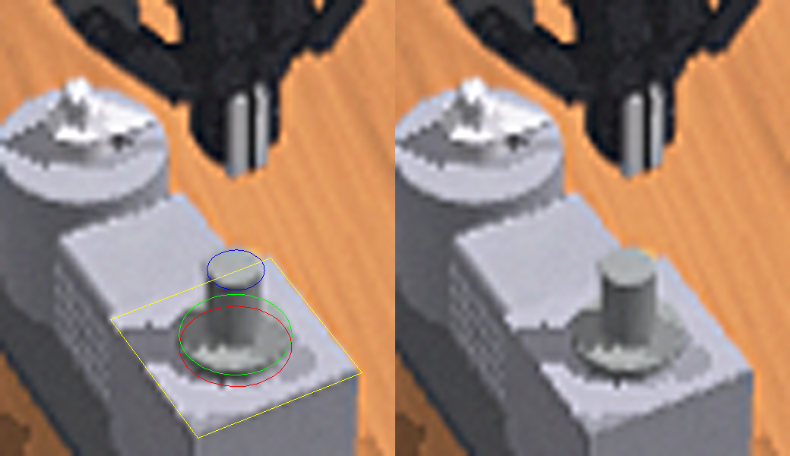

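```bash
python3 - <<'E'
from h import *
env.move_l([.5208,-.0686,.31],rate=.15)
env.move_l([.5505,-.0877,.30],rate=.15)
f0=np.mean([env.sense()["force"] for _ in range(5)],0)
env.move_l([.5505,-.0877,.262],rate=.1)
z,f=descend(.5505,-.0877,.262,.245,step=.002,rate=.05,f0=f0,fmax=14)
s=env.sense();print(s["t"],s["tool_pos"],z,f.round(1))
i2=env.snapshot("side");cv2.imwrite("pics/side7.png",i2)
cv2.imwrite("pics/s7.png",cv2.resize(i2[215:290,275:345],None,fx=8,fy=8,interpolation=cv2.INTER_CUBIC))
E
```

```text
21.33 z 0.252 [ 0.5508 -0.0877  0.2534] [-3.9  1.6 10. ]
21.58 z 0.25 [ 0.5511 -0.0878  0.2534] [-10.6   3.5  23.2]
21.5833 [ 0.55111172 -0.08778536  0.25337048] 0.25 [-10.6   3.5  23.2]
```

View pics/s7.png

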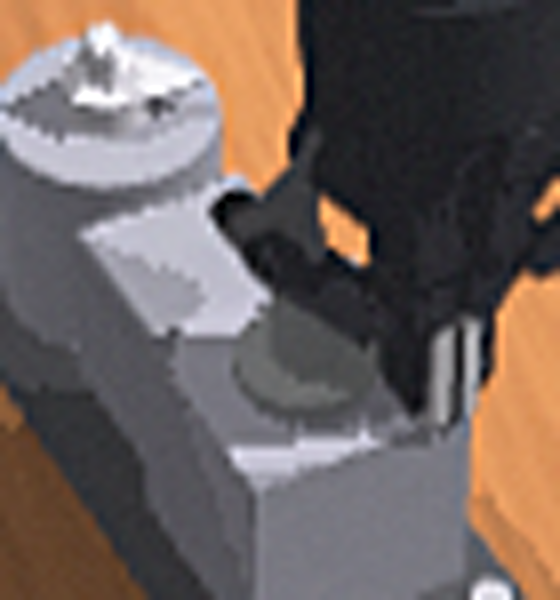

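```bash
python3 - <<'E'
from h import *
env.move_l([.5505,-.0877,.30],rate=.2)
env.move_l([.5206,-.0680,.33],rate=.2)
env.gripper_to(.5)
f0=np.mean([env.sense()["force"] for _ in range(5)],0);np.save("f0.npy",f0)
env.move_l([.5206,-.0680,.2665],rate=.15)
env.gripper_to(0,force=50)
s=env.sense();print("grip",s["t"],s["tool_pos"],(s["force"]-f0).round(1),s["moment"].round(2),s["opening"])
base=s["tool_pos"].copy()
for dx,dy,dz in((0,0,-.0005),(0,.001,-.001),(0,.002,-.001),(.001,.001,-.001),(-.001,.001,-.001),(-.001,0,-.001),(.0,-.001,-.001)):
    env.move_l([base[0]+dx,base[1]+dy,base[2]+dz],rate=.03)
    s=env.sense();print(dx,dy,dz,round(s["t"],2),(s["tool_pos"]-base).round(4),(s["force"]-f0).round(1),s["moment"].round(2))
i2=env.snapshot("side");cv2.imwrite("pics/side8.png",i2)
E
```

```text
grip 23.8083 [ 0.52120011 -0.06824008  0.26806367] [-1.3  1.1  6.5] [ 0.    0.29 -0.02] 0.21090310264630507
0 0 -0.0005 24.06 [ 0.0002 -0.0001  0.    ] [-0.9  0.4  4. ] [-0.02  0.06 -0.03]
0 0.001 -0.001 24.31 [0.0004 0.0007 0.    ] [-1.9 -1.1  7.4] [-0.3   0.37 -0.03]
0 0.002 -0.001 24.56 [0.0004 0.0015 0.    ] [-2.4 -2.8  7.3] [-0.53  0.43 -0.01]
0.001 0.001 -0.001 24.81 [0.0012 0.0006 0.    ] [-4.   0.1  9.4] [-0.28  0.81  0.01]
-0.001 0.001 -0.001 25.06 [-0.0005  0.0006 -0.    ] [ 0.3 -0.7  4.5] [-0.25 -0.06 -0.03]
-0.001 0 -0.001 25.31 [-0.0004 -0.0001 -0.    ] [-0.8  0.6  5.6] [ 0.07 -0.17  0.03]
0.0 -0.001 -0.001 25.56 [ 0.0005 -0.0009  0.    ] [-1.6  1.7  7.7] [ 0.32  0.33 -0.  ]
```

```bash
python3 - <<'E'
from h import *
f0=np.load("f0.npy")
X,Y=.5208,-.0677
env.move_l([X,Y,.282],rate=.08);env.hold(.15)
s=env.sense();print(s["t"],s["tool_pos"],(s["force"]-f0).round(1),s["moment"].round(2))
z=.282
env.move_l([X,Y,.272],rate=.08);z=.272
while z>.262:
    z-=.001; env.move_l([X,Y,z],rate=.05); s=env.sense(); f=s["force"]-f0
    print(round(s["t"],2),round(z,4),s["tool_pos"].round(4),f.round(1),s["moment"].round(2))
    if f[2]>16: break
env.move_l([X,Y,s["tool_pos"][2]],rate=.05)
i2=env.snapshot("side")
env.gripper_to(.5)
s=env.sense();print(s["t"],s["tool_pos"],(s["force"]-f0).round(1))
env.move_l([X,Y,.345],rate=.2)
i2=env.snapshot("side");cv2.imwrite("pics/side9.png",i2)
cv2.imwrite("pics/s9.png",cv2.resize(i2[232:282,288:348],None,fx=12,fy=12,interpolation=cv2.INTER_CUBIC))
E
```

```text
26.1 [ 0.5204909  -0.06760737  0.28148325] [-0.3  0.4 -0.7] [-0.01 -0.06  0.01]
26.62 0.271 [ 0.5208 -0.0677  0.2709] [-0.3  0.6 -0.9] [ 0.03 -0.    0.  ]
26.88 0.27 [ 0.5208 -0.0677  0.27  ] [-0.2  1.8 -0.9] [0.03 0.   0.01]
27.12 0.269 [ 0.5208 -0.0677  0.2689] [ 0.4  0.7 -0.5] [ 0.01 -0.05  0.04]
27.38 0.268 [ 0.5209 -0.0677  0.2682] [ 0.3  0.6 -0.5] [ 0.01 -0.05  0.02]
27.62 0.267 [ 0.5212 -0.0679  0.2681] [-1.4  0.8  5.9] [ 0.05  0.35 -0.07]
27.88 0.266 [ 0.5216 -0.068   0.2681] [-3.4  0.9 11.6] [ 0.08  0.82 -0.02]
28.12 0.265 [ 0.5219 -0.0681  0.268 ] [-5.   2.3 16.1] [ 0.16  1.23 -0.05]
28.7833 [ 0.52068789 -0.06767181  0.26773122] [0.5 0.2 0.5]
```

View pics/s9.png

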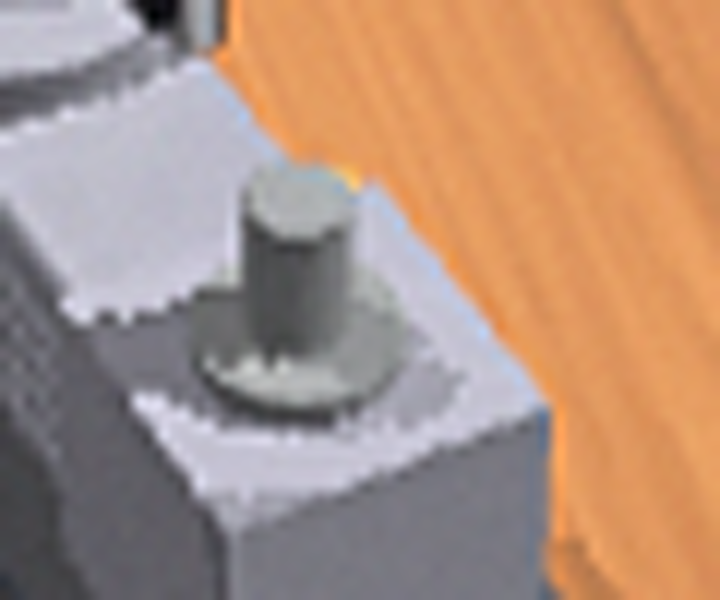

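```bash
cat > f9.py <<'E'
from h import *
VIS=[cyl(.020,.07,.076),cyl(.010,.076,.108)]
for n,fn,b,h0 in(("top","top5",(322,236,34,30),(.5191,-.0663)),("side","side9",(296,238,34,36),(.5202,-.0692)),("side","side6",(296,238,34,36),(.5202,-.0692))):
    x,y,w,h=b;im=cv2.imread(f"pics/{fn}.png")[y:y+h,x:x+w].astype(float)
    d=im[...,1]-im[...,0]  # green minus blue: cartridge greenish, block bluish
    t=((d>-2)&(im[...,2]-im[...,0]<25)).astype(np.uint8)
    nl,lab,st,_=cv2.connectedComponentsWithStats(t); t=(lab==1+np.argmax(st[1:,4])).astype(float)
    print(fn,t.sum())
    for r in t: print("".join(".#"[int(v)] for v in r))
    for z in(.010,.012):
        r=fit(n,VIS,t,b,h0,z);print(z,r[0].round(2),"off hole",(r[0]-np.array(h0)*1e3).round(2),round(r[1],1))
E
python3 f9.py
```

```text
top5 205.0
..................................
..................................
..................................
..................................
..................................
..................................
...............#####..............
.............#########............
............###########...........
...........#############..........
..........###############.........
..........###############.........
..........###############.........
..........################........
..........###############.........
..........###############.........
..........###############.........
..........###############.........
..........###############.........
...........############...........
............###########...........
..............########............
..................................
..................................
..................................
..................................
..................................
..................................
..................................
..................................
0.01 [518.38 -66.84] off hole [-0.72 -0
[... 2101 characters left out ...]
......
...............#..#..#.##.........
...............####..#..##........
...............#.##....#.#........
............###..##.#....#........
............########...#.#........
..........#######.##.#####........
.........########..#.#.##.........
..........#..##########...........
...........####.#.##.#............
.............##...##..............
..................................
..................................
..................................
..................................
..................................
..................................
..................................
0.01 [520.26 -66.94] off hole [0.06 2.26] 197.5
0.012 [519.49 -68.16] off hole [-0.71  1.04] 198.7
```

```bash
cat > f9b.py <<'E'
from h import *
VIS=[cyl(.020,.07,.076),cyl(.010,.076,.108)]
h0=(.5202,-.0692);n="side";b=(296,238,34,36);x,y,w,h=b
for fn in("side9","side6"):
    im=cv2.imread(f"pics/{fn}.png")[y:y+h,x:x+w].astype(float)
    q=(im[...,0]-im[...,1])/im.sum(2)*300   # blueness, normalised
    if fn=="side9":
        np.set_printoptions(linewidth=250); print(q[18:34:3].round(0).astype(int))
    # threshold: midpoint cart/block
    t=((q<4)&((im[...,2]-im[...,0])<25)).astype(np.uint8)
    t=cv2.morphologyEx(t,cv2.MORPH_CLOSE,np.ones((3,3),np.uint8));nl,lab,st,_=cv2.connectedComponentsWithStats(t); t=(lab==1+np.argmax(st[1:,4])).astype(float)
    print(fn,t.sum())
    for r in t: print("".join(".#"[int(v)] for v in r))
    for z in(.010,.012):
        r=fit(n,VIS,t,b,h0,z);print(z,r[0].round(2),"off hole",(r[0]-np.array(h0)*1e3).round(2),round(r[1],1))
E
python3 f9b.py
```

```text
[[  8   7   6   7   8   7   9   9   3   0   0   2   3   1   4   0   5   1   2   3   2   0   1  -1   0   7  10   8   9  12  -5 -34 -39 -38]
 [  7   7   9   9   9   8   8   8   0   2   2   3   0   1   4  -3   0   1   1   2   0   1   2   0   0  -1   9   9   7   7   7   9  12 -33]
 [  9   8   8   9   8   6  10   9   1   2   1   2  -1   1   0  -1   1   1   2   1   1   0   1   1   1   4   8   7   7   8   7   6   7   8]
 [  9   8   9   8   8   8   8   8  10   9   6   4   0   1   0   1  -1   1   1   2   3   3   3   5   7   7   7   7   7   6   7   7   8   8]
 [  8   6   8   8   7   8   8   8   7   8   8   8   8   8   8   8   8   8   6   8   7   9   8   8   8   8   8   8   8  10   8   7   8   8]
 [  8   9   8   6   6   7   7   9   8   9   8   8   8   8   8   7   8   8   9   8   8   9   9   7   9  10   8   8   8   7   7   7   8   7]]
side9 268.0
..................................
..................................
..................................
..................................
..................................
..................................
..................................
........
[... 1776 characters left out ...]
......
.........#################........
........##################........
........###################.......
........##################........
........##################........
.........#################........
.........################.........
.........################.........
...........#############..........
.............#######..............
.................#................
..................................
..................................
..................................
..................................
..................................
..................................
0.01 [519.85 -66.59] off hole [-0.35  2.61] 29.2
0.012 [519.28 -68.41] off hole [-0.92  0.79] 30.1
```

```bash
python3 - <<'E'
from h import *
r=[np.pi,0,np.radians(1)]
env.goto([.4640,-.3265,.25],r)
env.gripper_to(.5) if abs(env.sense()["opening"]-.5)>.03 else None
env.move_l([.4640,-.3265,.198],rate=.15)
env.gripper_to(0,force=60)
s=env.sense();print("grip",s["t"],s["tool_pos"],s["ee_rot"].round(3),s["force"].round(1),s["opening"]); np.save("grip.npy",s["tool_pos"])
env.move_l([.4640,-.3265,.30],rate=.2)
env.goto([.4956,.0492,.335],[np.pi,0,np.radians(-15)])
env.hold(.15)
s=env.sense();print(s["t"],s["tool_pos"],s["ee_rot"].round(3),s["force"].round(2),s["joint_pos"].round(2))
i2=env.snapshot("side");cv2.imwrite("pics/side10.png",i2);im=env.snapshot("top");cv2.imwrite("pics/top10.png",im)
cv2.imwrite("pics/s10.png",cv2.resize(i2[175:265,250:340],None,fx=6.6,fy=6.6,interpolation=cv2.INTER_CUBIC))
E
```

```text
grip 31.4167 [ 0.46460416 -0.32704996  0.19950161] [ 3.14e+00 -2.00e-03  1.70e-02] [-0.1  0.   5.8] 0.1474522673877499
33.6333 [0.49584324 0.04833892 0.33484223] [ 3.141  0.    -0.263] [ 0.05 -0.72 -0.14] [-0.13 -0.04  2.   -0.    1.18  1.7 ]
```

View pics/s10.png

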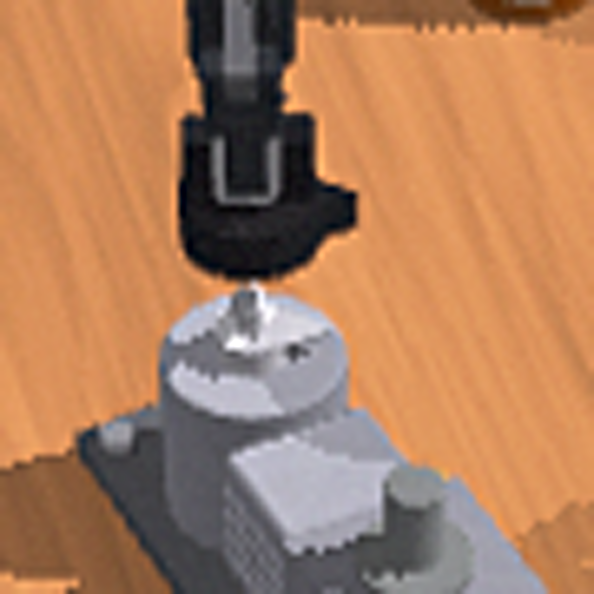

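```bash
python3 - <<'E'
from h import *
n="side";b=(270,200,45,24);x,y,w,h=b
im=cv2.imread("pics/side10.png")[y:y+h,x:x+w].astype(float)
t=(im[...,2]<90).astype(np.uint8); 
for r in t: print("".join(".#"[int(v)] for v in r))
K=[KNOB[0],KNOB[2],prism([(-.022,-.007),(-.022,.007),(.022,.007),(.022,-.007)],.020,.048)]
for yaw in(-15,):
  for z in(.1353,.1345,):
    r=fit(n,K,t.astype(float),b,(.495,.0482),z,yaw);print(z,r[0].round(2),round(r[1],1), "tool .4958,.0483 ; side spindle .495,.0482")
E
```

```text
........####..#######.######.................
........####..#######.######.................
.......######.#######.#######................
.......######.#######.##########.............
.......######.#######.############...........
.......######........#############...........
.......###########################...........
.......###########################...........
.......###########################...........
.......##########################............
.......#######################...............
........#####################................
........####################.................
........####################.................
.........##################..................
..........###############....................
............###########......................
................##...........................
.............................................
.............................................
.............................................
.............................................
.............................................
.............................................
0.1353 [495.36  49.64 -21.57] 38.9 tool .4958,.0483 ; side spindle .495,.0482
0.1345 [495.58  50.53 -21.15] 38.7 tool .4958,.0483 ; side spindle .495,.0482
```

```bash
python3 - <<'E'
from h import *
X,Y=.4954,.0481
env.move_l([X,Y,.312],rate=.1);env.hold(.15)
f0=np.mean([env.sense()["force"] for _ in range(5)],0);np.save("f0.npy",f0)
z=.312
while z>.2925:
    z-=.0015; env.move_l([X,Y,z],rate=.06); s=env.sense(); f=s["force"]-f0
    print(round(s["t"],2),round(z,4),s["tool_pos"].round(4),f.round(1),s["moment"].round(2))
    if f[2]>7 or np.hypot(f[0],f[1])>12: break
i2=env.snapshot("side");cv2.imwrite("pics/side11.png",i2)
cv2.imwrite("pics/s11.png",cv2.resize(i2[175:265,250:340],None,fx=6.6,fy=6.6,interpolation=cv2.INTER_CUBIC))
E
```

```text
34.52 0.3105 [0.4954 0.0481 0.3107] [ 0.3 -0.   0.4] [-0.02 -0.01 -0.  ]
34.77 0.309 [0.4954 0.0481 0.3089] [-0.3  0.1 -0.8] [-0.07  0.01  0.08]
35.02 0.3075 [0.4954 0.0481 0.3073] [ 0.1 -0.9 -0.8] [-0.02 -0.02  0.01]
35.27 0.306 [0.4954 0.0481 0.3059] [-0.1  0.8 -0.5] [-0.03 -0.   -0.01]
35.52 0.3045 [0.4955 0.0482 0.3047] [0.5 1.8 1.1] [ 0.33 -0.07 -0.02]
35.77 0.303 [0.4956 0.0482 0.3034] [1.5 2.4 2.9] [ 0.49 -0.   -0.  ]
36.02 0.3015 [0.4956 0.0482 0.3018] [1.7 2.4 4.3] [0.63 0.02 0.04]
36.27 0.3 [0.4956 0.0482 0.3003] [0.1 3.5 4.1] [0.65 0.   0.02]
36.52 0.2985 [0.4956 0.0482 0.299 ] [-0.4  3.4  6.1] [0.71 0.1  0.04]
36.77 0.297 [0.4957 0.0482 0.2976] [-1.   2.6  8.2] [0.75 0.15 0.02]
```

View pics/s11.png

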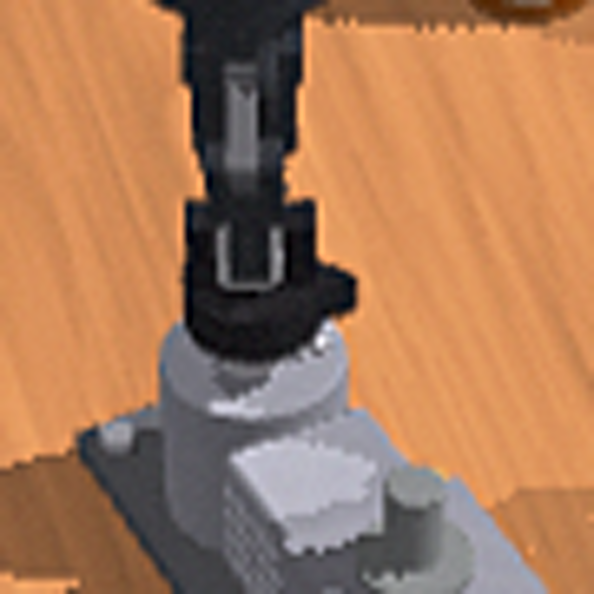

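```bash
cat >> h.py <<'E'
def probe(X,Y,yaw,f0,zlow=.3015,zhigh=.3065):
    r=[np.pi,0,np.radians(yaw)]
    env.move_l([X,Y,zhigh],r,rate=.08); env.move_l([X,Y,zlow],rate=.06); s=env.sense(); f=s["force"]-f0
    print(round(s["t"],2),(X,Y,yaw),s["tool_pos"].round(4),f.round(1),s["moment"].round(2)); return f,s
E
python3 - <<'E'
from h import *
f0=np.load("f0.npy"); X,Y=.4955,.0481
for dx,dy in((0,.0014),(0,.0026),(.001,.002),(-.001,.002)):
    f,s=probe(X+dx,Y+dy,-15,f0)
    if f[2]<1.5: print("in?");break
E
```

```text
37.33 (0.4955, 0.049499999999999995, -15) [0.4951 0.0496 0.3003] [ 2.4  2.  -3.1] [ 0.45 -0.36 -0.01]
in?
```

```bash
python3 - <<'E'
from h import *
f0=np.load("f0.npy"); X,Y=.4956,.0498
z=.3005
while z>.2785:
    z-=.0015; env.move_l([X,Y,z],rate=.06); s=env.sense(); f=s["force"]-f0
    print(round(s["t"],2),round(z,4),s["tool_pos"].round(4),f.round(1),s["moment"].round(2))
    if f[2]>14 or np.hypot(f[0],f[1])>12: break
i2=env.snapshot("side");cv2.imwrite("pics/side12.png",i2)
cv2.imwrite("pics/s12.png",cv2.resize(i2[175:265,250:340],None,fx=6.6,fy=6.6,interpolation=cv2.INTER_CUBIC))
E
```

```text
37.58 0.299 [0.4954 0.0498 0.2985] [ 1.1  0.7 -0.7] [ 0.24 -0.13 -0.01]
37.83 0.2975 [0.4955 0.0498 0.2973] [ 0.4  1.4 -0.9] [ 0.2  -0.05  0.04]
38.08 0.296 [0.4956 0.0498 0.2959] [ 0.9  1.1 -1.5] [ 0.15 -0.03 -0.02]
38.33 0.2945 [0.4956 0.0498 0.2944] [ 1.9  0.4 -1. ] [ 0.19 -0.08  0.02]
38.58 0.293 [0.4956 0.0498 0.2929] [ 1.   1.  -1.2] [ 0.13 -0.08 -0.01]
38.83 0.2915 [0.4956 0.0498 0.2915] [ 0.9  0.2 -0.3] [ 0.19 -0.07  0.01]
39.08 0.29 [0.4957 0.0498 0.2904] [-1.3  1.4  2.5] [0.2  0.25 0.04]
39.33 0.2885 [0.4957 0.0498 0.2887] [-0.8  1.6  4.4] [ 0.19  0.26 -0.06]
39.58 0.287 [0.4957 0.0498 0.2873] [-1.7  1.2  5.9] [ 0.21  0.31 -0.02]
39.83 0.2855 [0.4958 0.0498 0.2859] [-2.1  0.5  6.6] [0.19 0.4  0.02]
40.08 0.284 [0.4958 0.0498 0.2845] [-2.1  1.2  6.7] [0.26 0.49 0.02]
40.33 0.2825 [0.4959 0.0498 0.2834] [-2.   0.6 10.4] [0.23 0.7  0.04]
40.58 0.281 [0.4961 0.0498 0.2833] [-8.5  1.6 19.9] [ 0.35  1.65 -0.02]
```

View pics/s12.png

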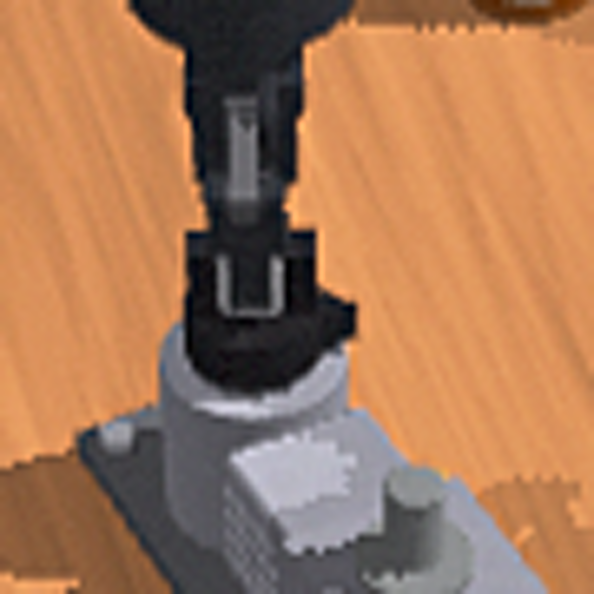

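```bash
python3 - <<'E'
from h import *
f0=np.load("f0.npy")
env.hold(.5)
s=env.sense();print(s["t"],s["tool_pos"].round(4),(s["force"]-f0).round(1),s["opening"])
for l in("cartridge","jug","jar","cup"):
    for n in("side","top"):
        env.snapshot(n)
        print(l,n,[(round(d["confidence"],2),np.round(d["point"]).tolist()) for d in env.outline_of(l,n)][:1])
cv2.imwrite("pics/end.png",env.snapshot("side"))
env.hand_in()
E
```

```text
41.1333 [0.4961 0.0498 0.2833] [-7.9  0.9 19.1] 0.14898240423680734
cartridge side [(0.75, [258.0, 311.0])]
cartridge top [(0.6, [250.0, 341.0])]
jug side [(0.74, [342.0, 424.0])]
jug top [(0.68, [194.0, 434.0])]
jar side [(0.93, [161.0, 330.0])]
jar top [(0.93, [191.0, 184.0])]
cup side [(0.95, [253.0, 413.0])]
cup top [(0.65, [160.0, 332.0])]
the job is handed in; nothing more can be done
```

View pics/end.png

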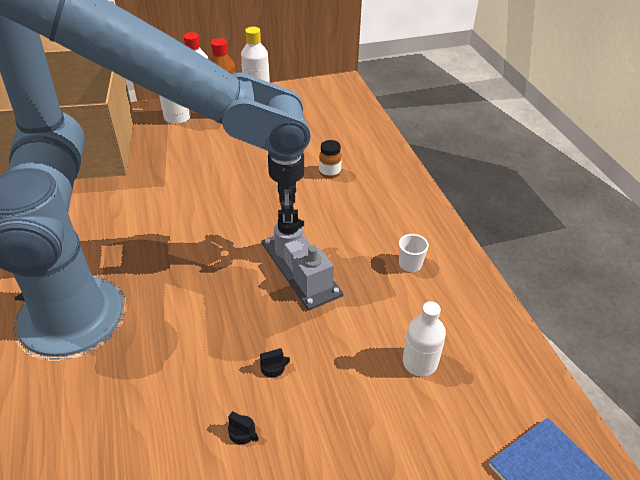

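I handed the job in at about 42 s with the knob home and held pressed. One check disagrees: the cartridge may be sitting about 2 mm too high.

**Cartridge:** I put it foot down into the well, lowered it to a hard stop and let go before touching the knob.
- I pressed its stem with about 26 N, then lifted it about 13 mm and lowered it again. It slid freely and stopped at the same height.
- Three checks put it about 2 mm above its nominal seated height: the grip height, touching the stem top against touching the block top, and the camera fits. The stop was flat and did not give under load, so I took it for the flange on the rim. I did not explain the difference.

**Knob:** I took the knob farthest from the base, turned it to −15° to match the lug, and fitted it.
- The first try, about 1.5 mm off in y, rode on the spindle tip and pushed it down about 7.5 mm. I shifted the knob and it dropped on.
- It reached home at the expected height, then the spring force rose from about 4 to 10 N over 8 mm to a hard stop.
- It is still gripped and held down with about 19 N.

**Bystanders:** the jug, jar and cup were detected within a few pixels of where they started, and the two look-alike knobs were not touched.

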